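Stack the forming tools on the press bed

ROBOT

A 6-joint arm with a two-finger parallel gripper is mounted at the origin on the work surface. World frame = base frame: x ahead of the robot, y to its left, z up, the work surface at z = 0. Lengths are in m, angles in rad, forces in N, time in s.
With the tool pointing down it reaches from about 0.25 to 0.725 m from the base axis. Payload 4 kg.
Tool frame: the origin (TCP) lies midway between the tips of the shut fingers; the grasp point (between the pads) lies 19 mm behind it; z points along the fingers, y is the line along which they close (so a half turn about z gives the same grasp; the last joint's range is limited). The gripper opens to 85 mm and grips with 20 to 120 N. Pads are 22 mm wide; open, the fingers measure 114 mm over their backs; the gripper's body (76 mm by 85 mm) begins 54 mm behind the grasp point. The pads swing forward as they close: fully open they stand 13 mm farther back than shut.
Start: joints at [-1.184, 0.241, 0.005, 1.335, 0, 1.571], TCP at [0.189, -0.463, 0.231] pointing down, gripper open.
Joint ranges: [-2.72, 2.72], [-1.05, 1.87], [-1.09, 1.28], [-1.99, 2.15], [-1.42, 1.44], [-3.14, 3.14]. Speed limits (rad/s): [2.79, 2.79, 3.14, 3.14, 3.14, 3.14].

INTERFACE

Orientations are given as a unit quaternion [x, y, z, w].
In Python, from workcell import get_obs, camera, job_done, silhouettes gives the robot as it stands. The module is installed in compiled form; this text tells all that it offers.
- The arm moves only by the tool drive_tool, never from a script. Its argument "increments" is a list of rows, each a list of 3 entries, a list of its own where there are three numbers: the shift along the world's x, y, z in mm, then the turn, a rotation vector about the world's x, y, z in degrees, then the opening, from 0 (shut) to 1 (fully open). A call has 1 to 8 rows; each row shifts and turns the commanded pose from where the row before left it; what a row does not reach is not made up. A row lasts 1/12 s, in which the tool goes at most 41.7 mm and 7.16 degrees, less where a joint would pass 70% of its speed; a pose out of reach is approached as far as the arm can. A call is refused whole if a number of a shift passes 41.7 or a number of a turn 7.16, either way. A call with a gripper value outside its range is refused whole. The fingers move at their own pace and stop on an object; the grip force is fixed at half the most. Time passes only in rows, so rows that do not move let the fingers close. It gives the time, the measured TCP pose, the force, the opening and the grip force at its end, in the units of the state.
- get_obs(): the state, without advancing time (a new reading comes with each control period).
- camera(name): name is "scene" or "side" or "wrist"; returns a dict with "image" (384x512x3 uint8, red, green, blue), "K" (3x3 intrinsics, pixels), "view" (4x4, takes a point from world to camera coordinates). Camera axes: x right, y down, z forward; pixel columns grow to the right and rows downward; lengths in m; the calibration is good to about 2 mm. The wrist camera is an equidistant fisheye: a pixel r from the principal point sees the ray r / f radians off the axis. A picture is of the moment at which its call begins. There is no depth.
- job_done(): hands the job in; it is judged then, once.
Trained networks look in a picture, given as the dict that the camera call returned (one of the last four; its "shot" number tells which), for a name from the list of things; names that differ only in an ending like _2 or _b are one class to them, and where a whole thing is asked for, a point or a joint stands for the part that bears it (a point fixed in the world has none). Each returns a list of dicts, best first, with "conf" (0 to 1); they miss things now and then, are a little off and sometimes report something else, mostly with a low value. They report only what shows in the picture. A call takes as long as a camera call. They do not tell look-alikes from the thing itself.
- silhouettes(query, picture): "region" (384x512 bool, what is visible of it) and "bbox" ([left, top, right, bottom] in pixels, round what is visible of it).
The state is a dict: "clock": time; "joint_pos": joint angles; "joint_vel": joint speeds; "tau": joint torques, N m; "eef_pos": TCP position; "tool_rot": TCP orientation; "ft_force": force on the tool from outside, world axes, zero at the start; "ft_torque": the same for the moment, N m; "grip_width": finger opening in m; "grasp_force": force on a finger pad.
Only numpy, scipy, OpenCV 4.12 (cv2) and the standard library are available. Lean on these libraries where they do the work, as an engineer would, in place of code of your own. Each camera call takes 0.05 s, during which the arm holds its last target. There are 200 camera calls.

TASK

Build the tool stack for pressing a small copper dish: lay the square steel die flat in the recess of the press bed, then the larger of the two copper blanks flat and centred over the die's hole, then the aluminium hold-down ring flat and centred on the blank, and last stand the steel punch, narrow nose down, inside the ring on the blank. Do it in that order, and leave the small copper blank where it lies.

Things in the scene. Friction and masses are not known exactly. Their poses are not given: they have to be found in the camera images.
- press_bed: Press bed: fixed dark steel plate, 96 x 96 mm and 12 mm high, with a square recess 70 x 70 mm and 4 mm deep in the middle of its top (recess floor 8 mm above the bench; rim 13 mm wide). Origin: centre of its underside, on the bench. x and y axes parallel to its sides, z up.
- bed_floor (a point): Centre of the recess floor of the press bed, 8 mm above the bench; axes as the press bed's.
- die: Die: loose square block of bright steel, 58 x 58 mm and 16 mm high, with a 31 mm round hole through its middle from top to bottom; about 0.33 kg. Lies flat on the bench. Origin: centre of its underside; x and y parallel to its sides, z up. It drops into the press bed's recess with 6 mm to spare on each side when turned parallel to it.
- blank: Large blank: loose flat copper disc, 46 mm in diameter and 6 mm thick, about 85 g, lying flat on the bench. Origin: centre of its underside, z up.
- holder: Hold-down ring: loose aluminium ring, outer diameter 54 mm, bore 34 mm, 14 mm high, about 0.15 kg, lying flat on the bench. Origin: centre of its underside, z up along its axis.
- punch: Punch: loose turned steel piece, 48 mm tall, standing upright on its nose on the bench: the lower 22 mm are the nose, 24 mm in diameter, the upper 26 mm are the head, 36 mm in diameter; about 0.27 kg. Origin: centre of the nose's end face (underside), z up along its axis. The nose has 5 mm to spare all round in the ring's bore; the head stays 8 mm above the ring.
- small_blank: Small blank, not to be used: loose flat copper disc, 26 mm in diameter and 6 mm thick, lying flat on the bench. Origin: centre of its underside, z up.
Not all that is in view belongs to the job. What is shaped like the blank but blue or turquoise is not meant. Several things have the shape of the press_bed; the one meant has the colours described above.

How it is judged:
By the outcome, as a careful person would: the job done as asked, in the order asked, and still so for the second after the job is handed in, with the robot touching nothing.
It also fails if it takes over 109 s, if anything falls off the work surface, if the arm or the gripper's body presses on something with over 40 N, if the wrist force passes 120 N, or if a joint passes its speed limit or range.

## Working session

There is one attempt and no reset: what is moved stays moved. The work goes in short steps, Python scripts to look and compute and a tool call to move; the robot and the scene stay as the last step left them, time stands still between calls to the robot, and variables do not carry over. Pictures are saved under pics/ and viewed, at most 14 in all, crops included, and the job is handed in when it is done.

Besides the shell and the picture viewer there is one more tool, called after "Emit:" by a JSON object that holds its "api" and its "payload", one argument or row to a line. drive_tool: Moves the arm, as the interface text tells. Its arguments: {"type":"object","properties":{"increments":{"type":"array"}},"required":["increments"]}

```bash
mkdir -p pics
python3 - <<'E'
from workcell import *
import cv2,numpy as np
o=get_obs();print(o['clock'],o['eef_pos'],o['tool_rot'],o['grip_width'])
for n in ['scene','side']:
    p=camera(n);cv2.imwrite(f'pics/{n}0.png',p['image'][:,:,::-1]);print(n,p['K'].tolist(),np.round(p['view'],4).tolist())
    for q in ['press_bed','die','blank','holder','punch','small_blank']:
        for d in silhouettes(q,p):
            r=d['region'];ys,xs=np.nonzero(r);print(q,round(d['conf'],2),np.round(d['bbox']),xs.mean().round(1),ys.mean().round(1))
E
```

```text
0.0 [ 0.18838092 -0.46248132  0.23041392] [ 9.81353012e-01  1.92211269e-01 -1.98486222e-04 -1.02693668e-03] 0.08574671133119863
scene [[356.56947599946454, 0.0, 251.4073824480685], [0.0, 356.56947599946454, 194.00055301205376], [0.0, 0.0, 1.0]] [[0.5773, 0.8164, -0.0159, -0.2464], [0.6798, -0.4914, -0.5445, -0.3934], [-0.4523, 0.3035, -0.8386, 1.4643], [0.0, 0.0, 0.0, 1.0]]
press_bed 0.96 [199. 264. 242. 304.] 219.9 281.5
press_bed 0.79 [144. 287. 189. 332.] 166.5 310.3
press_bed 0.73 [170. 225. 209. 266.] 191.0 243.7
die 0.87 [149. 195. 177. 218.] 162.1 206.3
blank 0.64 [318. 171. 335. 184.] 325.0 176.9
holder 0.57 [244. 168. 257. 176.] 251.7 170.3
punch 0.67 [277. 193. 293. 210.] 286.5 198.7
side [[450.2187645692623, 0.0, 255.784906996986], [0.0, 450.2187645692623, 194.8202852574777], [0.0, 0.0, 1.0]] [[-0.9157, -0.4019, 0.0059, 0.4592], [-0.2299, 0.5116, -0.8279, 0.2065], [0.3297, -0.7594, -0.5609, 0.9283], [0.0, 0.0, 0.0, 1.0]]
press_bed 0.77 [240. 123. 277. 144.] 259.0 132.8
press_bed 0.63 [264. 149. 299. 176.] 279.1 162.2
press_bed 0.58 [211. 142. 253. 168.] 232.7 153.4
die 0.77 [321. 166. 348. 182.] 336.2 172.9
blank 0.83 [207. 258. 227. 272.] 215.6 265.6
blank 0.74 [177. 284. 206. 306.] 189.4 294.0
blank 0.68 [171. 260. 186. 270.] 175.7 263.6
holder 0.64 [270. 230. 287. 242.] 279.6 232.7
punch 0.55 [205. 201. 221. 225.] 211.3 210.5
small_blank 0.57 [246. 181. 249. 187.] 246.5 183.6
```

Run:
```python
import cv2
a=cv2.imread('pics/scene0.png');b=cv2.imread('pics/side0.png')
cv2.imwrite('pics/s1.png',cv2.resize(a[150:350,130:390],None,fx=3,fy=3,interpolation=cv2.INTER_CUBIC))
cv2.imwrite('pics/s2.png',cv2.resize(b[110:320,150:390],None,fx=2.8,fy=2.8,interpolation=cv2.INTER_CUBIC))
```

```text
(no output)
```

View pics/s1.png

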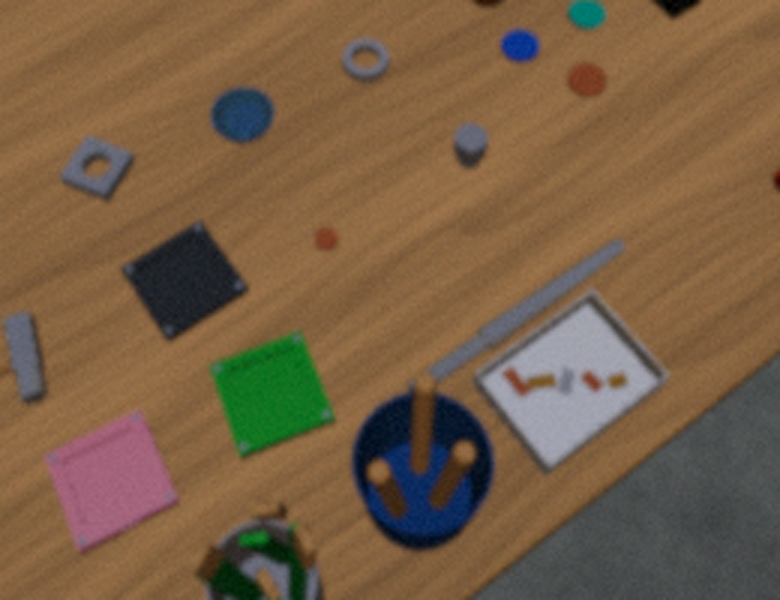

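View pics/s2.png

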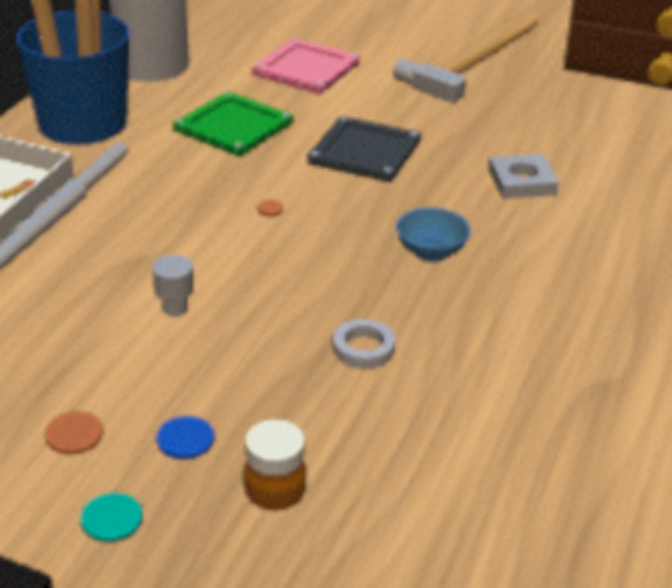

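The views show the dark bed at scene pixel (191,244), the die at (162,206), the ring at (252,170), the punch at (286,199), the copper blank at (325,177) and the small blank at (239,229). I'll locate them by fitting models to the silhouettes.

```bash
cat > h.py <<'E'
import cv2,numpy as np
from scipy.optimize import minimize
from workcell import *
t=np.linspace(0,2*np.pi,48,endpoint=False)
def circ(r,z):return np.c_[r*np.cos(t),r*np.sin(t),0*t+z]
def sq(a,z):return np.array([[x,y,z] for x,y in[(-a,-a),(-a,a),(a,a),(a,-a)]])
M={'press_bed':[sq(.048,0),sq(.048,.012)],'die':[sq(.029,0),sq(.029,.016)],'blank':[circ(.023,0),circ(.023,.006)],
'holder':[circ(.027,0),circ(.027,.014)],'punch':[circ(.012,0),circ(.012,.022),circ(.018,.022),circ(.018,.048)],'small_blank':[circ(.013,0),circ(.013,.006)]}
HULLS={'punch':[(0,1),(2,3)]}
def proj(p,P,fish):
    V=p['view'];c=np.asarray(P)@V[:3,:3].T+V[:3,3];K=p['K']
    if fish:
        r=np.hypot(c[:,0],c[:,1])+1e-12;th=np.arctan2(r,c[:,2]);u=c[:,:2]/r[:,None]*th[:,None]
    else:u=c[:,:2]/c[:,2:]
    return u*[K[0,0],K[1,1]]+[K[0,2],K[1,2]]
def back(p,uv,z,fish):
    K=p['K'];u=(np.asarray(uv,float)-[K[0,2],K[1,2]])/[K[0,0],K[1,1]]
    if fish:
        r=np.hypot(*u)+1e-12;d=np.r_[u/r*np.sin(r),np.cos(r)]
    else:d=np.r_[u,1]
    V=p['view'];R=V[:3,:3];o=-R.T@V[:3,3];d=R.T@d;return (o+d*(z-o[2])/d[2])[:2]
S=4
def render(name,x,p,fish,z0,box):
    a=x[2] if len(x)>2 else 0;R=np.array([[np.cos(a),-np.sin(a),0],[np.sin(a),np.cos(a),0],[0,0,1]])
    l,tp,w,h=box;m=np.zeros((h*S,w*S),np.uint8)
    for g in HULLS.get(name,[(0,1)]):
        P=np.vstack([M[name][i] for i in g])@R.T+[x[0],x[1],z0]
        q=((proj(p,P,fish)+.5-[l,tp])*S-.5)
        cv2.fillConvexPoly(m,cv2.convexHull(np.round(q*16).astype(np.int32)),1,shift=4)
    return m
def fill(r):
    c,_=cv2.findContours(r.astype(np.uint8),cv2.RETR_EXTERNAL,cv2.CHAIN_APPROX_NONE)
    m=np.zeros(r.shape,np.uint8);cv2.drawContours(m,[max(c,key=cv2.contourArea)],-1,1,-1);return m
def fit(name,obs,z0=0):
    """obs: list of (picture, mask, fish)"""
    D=[]
    for p,r,f in obs:
        m=fill(r);ys,xs=np.nonzero(m);l,tp=max(xs.min()-12,0),max(ys.min()-12,0);w,h=min(xs.max()+12,511)-l,min(ys.max()+12,383)-tp
        big=cv2.resize(m[tp:tp+h,l:l+w],None,fx=S,fy=S,interpolation=cv2.INTER_NEAREST)
        D.append((p,f,(l,tp,w,h),big,(xs.mean(),ys.mean())))
    c=np.mean([back(p,uv,z0+.008,f) for p,f,_,_,uv in D],axis=0)
    def cost(x):
        s=0
        for p,f,b,big,_ in D:
            m=render(name,x,p,f,z0,b);s+=1-(m&big).sum()/max((m|big).sum(),1)
        return s/len(D)
    yaws=[0,.26,.52,.79,1.05,1.31] if name in('die','press_bed') else [None]
    best=None
    for a in yaws:
        x0=np.r_[c,[a] if a is not None else []]
        sim=np.vstack([x0]+[x0+np.eye(len(x0))[i]*(.006 if i<2 else .15) for i in range(len(x0))])
        o=minimize(cost,x0,method='Nelder-Mead',options=dict(initial_simplex=sim,xatol=1e-4,fatol=1e-4))
        if best is None or o.fun<best.fun:best=o
    return best.x,best.fun
def show(n,x,f):print(n,'xy mm',np.round(x[:2]*1000,1),'yaw',np.round(np.degrees(x[2]),1)if len(x)>2 else'-','cost',round(f,3),'r',round(np.hypot(*x[:2])*1000))
E
python3 - <<'E'
from h import *
seed={'press_bed':((191,244),(232.7,153.4)),'die':((162,206),(336,173)),'blank':((325,177),(175.7,263.6)),'holder':((252,170),(279.6,233)),'punch':((286,199),(211,210)),'small_blank':((239,229),(246.5,183.6))}
ps={n:camera(n) for n in('scene','side')}
for q,s in seed.items():
    obs=[]
    for (n,p),uv in zip(ps.items(),s):
        d=[(np.hypot(*(np.argwhere(e['region']).mean(0)[::-1]-uv)),e['region']) for e in silhouettes(q,p)]
        d=[e for e in d if e[0]<8]
        if d:obs.append((p,min(d,key=lambda e:e[0])[1],0))
        else:print(q,n,'missing; backproj',back(p,uv,.006,0))
    for o in obs:show(q,*fit(q,[o]))
    if len(obs)>1:show(q+' both',*fit(q,obs))
p=camera('wrist');cv2.imwrite('pics/w0.png',p['image'][:,:,::-1]);print(p['K'],np.round(p['view'],3))
E
```

```text
press_bed xy mm [ 569.1 -328.4] yaw 90.3 cost 0.038 r 657
press_bed xy mm [ 721.2 -322.1] yaw 76.0 cost 0.072 r 790
press_bed both xy mm [ 569.1 -328.4] yaw 89.7 cost 0.519 r 657
die xy mm [ 397.1 -340.5] yaw 30.9 cost 0.066 r 523
die xy mm [ 395.5 -342. ] yaw 28.6 cost 0.067 r 523
die both xy mm [ 396. -341.] yaw 30.3 cost 0.074 r 523
blank xy mm [618.2 174.8] yaw - cost 0.064 r 642
blank xy mm [617.3 176.6] yaw - cost 0.086 r 642
blank both xy mm [618.2 175.6] yaw - cost 0.084 r 643
holder xy mm [449.2 -16.2] yaw - cost 0.127 r 449
holder xy mm [446.9 -16.8] yaw - cost 0.096 r 447
holder both xy mm [447.5 -16.2] yaw - cost 0.121 r 448
punch xy mm [6.254e+02 2.000e-01] yaw - cost 0.093 r 625
punch xy mm [622.8  -0. ] yaw - cost 0.097 r 623
punch both xy mm [ 6.242e+02 -2.000e-01] yaw - cost 0.12 r 624
small_blank scene missing; backproj [ 0.61522365 -0.18111074]
small_blank xy mm [ 613.2 -185.1] yaw - cost 0.116 r 641
[[297.31863964   0.         255.44913367]
 [  0.         297.31863964 193.23115715]
 [  0.           0.           1.        ]] [[ 0.377 -0.926 -0.001 -0.502]
 [-0.895 -0.365  0.258 -0.034]
 [-0.239 -0.097 -0.966  0.378]
 [ 0.     0.     0.     1.   ]]
```

View pics/w0.png

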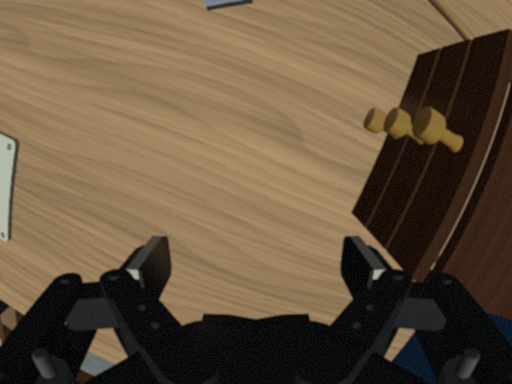

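Side picture crop: the dark bed is at about (280,163), so my side seed for it was wrong and the scene fit (569,-328, yaw 0) stands. The wrist view shows the fingers at about (155,260) and (355,260) and no task objects yet. Next I'll move above the die.

Emit:
{"api": "drive_tool", "payload": {
  "increments": [
    [[34, 20, -12], [0, 0, 1], 1],
    [[34, 20, -12], [0, 0, 2], 1],
    [[34, 20, -12], [0, 0, 2], 1],
    [[34, 20, -12], [0, 0, 2], 1],
    [[34, 20, -12], [0, 0, 1], 1],
    [[34, 20, -12], [0, 0, 0], 1],
    [[0, 0, 0], [0, 0, 0], 1],
    [[0, 0, 0], [0, 0, 0], 1]
  ]
}}

```text
clock: 2.12
eef_pos: [0.3937, -0.3413, 0.1583]
tool_rot: [0.965, 0.262, -0.001, -0.001]
ft_force: [0.8, -0.0, -0.3]
grip_width: 0.0855
grasp_force: 0.0
```

```bash
cat >> h.py <<'E'
def look(names,z0=0,save=None,near=None):
    p=camera('wrist');o=get_obs();R=cv2.Rodrigues(np.zeros(3))[0]
    x,y,z,w=o['tool_rot'];cy=np.degrees(np.arctan2(1-2*(x*x+z*z),2*(x*y-z*w)))
    print('clock',round(o['clock'],2),'tcp',np.round(o['eef_pos']*1000,1),'close dir',round(cy%180,1),'tilt',np.round(2*np.array([x*z+y*w,y*z-x*w]),3),'w',round(o['grip_width']*1000,1),'F',np.round(o['ft_force'],1),'gf',round(o['grasp_force'],1))
    if save:cv2.imwrite(f'pics/{save}.png',p['image'][:,:,::-1])
    for i,n in enumerate(names):
        for d in silhouettes(n,p):
            r=d['region']
            if d['conf']<.3:continue
            x,f=fit(n,[(p,r,1)],z0);print(np.round(d['conf'],2),d['bbox'],'col',np.round(p['image'][r].mean(0)),end=' ');show(n,x,f)
    return p
E
python3 -c "
from h import *
look(['die','press_bed'],save='w1')"
```

```text
clock 2.17 tcp [ 392.9 -342.4  158.9] close dir 120.3 tilt [-0.001  0.   ] w 85.7 F [ 0.2 -1.3  0.3] gf 0.0
0.87 [222.8, 148.3, 285.2, 211.1] col [110. 113. 119.] die xy mm [ 395.2 -340.9] yaw 30.6 cost 0.026 r 522
0.83 [267.3, 0.8, 390.1, 93.5] col [42. 47. 51.] press_bed xy mm [ 568.6 -329.8] yaw 90.5 cost 0.016 r 657
0.68 [443.6, 3.2, 512.0, 82.0] col [140.  94. 108.] press_bed xy mm [ 705.2 -487.6] yaw 82.9 cost 0.016 r 857
```

View pics/w1.png

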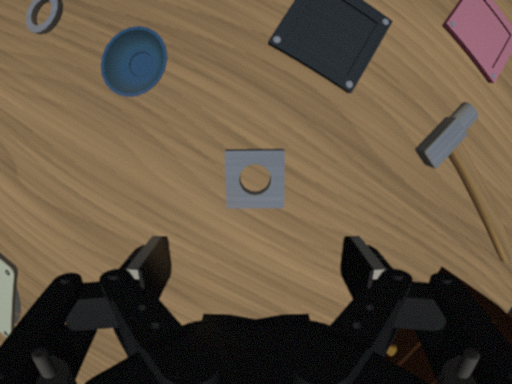

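The die is at image (255,180), square to the fingers, and the dark bed is at (330,40). I'll descend and grip the die.

Emit:
{"api": "drive_tool", "payload": {
  "increments": [
    [[2, 1, -35], [0, 0, 0.3], 1],
    [[0, 0, -40], [0, 0, 0], 1],
    [[0, 0, -40], [0, 0, 0], 1],
    [[0, 0, -30], [0, 0, 0], 1],
    [[0, 0, -12], [0, 0, 0], 1],
    [[0, 0, 0], [0, 0, 0], 1],
    [[0, 0, 0], [0, 0, 0], 0.75],
    [[0, 0, 0], [0, 0, 0], 0.75]
  ]
}}

```text
clock: 2.93
eef_pos: [0.395, -0.3437, 0.004]
tool_rot: [0.965, 0.262, 0.001, 0.001]
ft_force: [-0.7, 2.1, 0.5]
grip_width: 0.0649
grasp_force: 0.7
```

Emit:
{"api": "drive_tool", "payload": {
  "increments": [
    [[0, 0, 0], [0, 0, 0], 0],
    [[0, 0, 0], [0, 0, 0], 0],
    [[0, 0, 0], [0, 0, 0], 0],
    [[0, 0, 0], [0, 0, 0], 0],
    [[0, 0, 0], [0, 0, 0], 0],
    [[0, 0, 0], [0, 0, 0], 0]
  ]
}}

```text
clock: 3.43
eef_pos: [0.3953, -0.3434, 0.0048]
tool_rot: [0.965, 0.262, 0.001, 0.002]
ft_force: [-2.7, 0.4, 6.0]
grip_width: 0.056
grasp_force: 64.3
```

```bash
python3 -c "
from h import *
look(['die'],save='w2')
p=camera('side');cv2.imwrite('pics/d1.png',cv2.resize(p['image'][110:230,270:400,::-1],None,fx=4,fy=4))
i=cv2.imread('pics/w2.png')[180:330,130:380];j=cv2.imread('pics/d1.png');i=cv2.resize(i,None,fx=1.1,fy=1.1)
o=np.zeros((480,800,3),np.uint8);o[:,:520]=j;o[:165,525:800]=i[:165,:275];cv2.imwrite('pics/c1.png',o)"
```

```text
clock 3.48 tcp [ 395.3 -343.3    4.7] close dir 120.4 tilt [ 0.002 -0.003] w 55.8 F [-2.3  2.   6.4] gf 64.3
0.8 [190.1, 183.6, 320.5, 296.8] col [109. 114. 120.] die xy mm [ 397.2 -344.1] yaw 120.5 cost 0.025 r 526
```

View pics/c1.png

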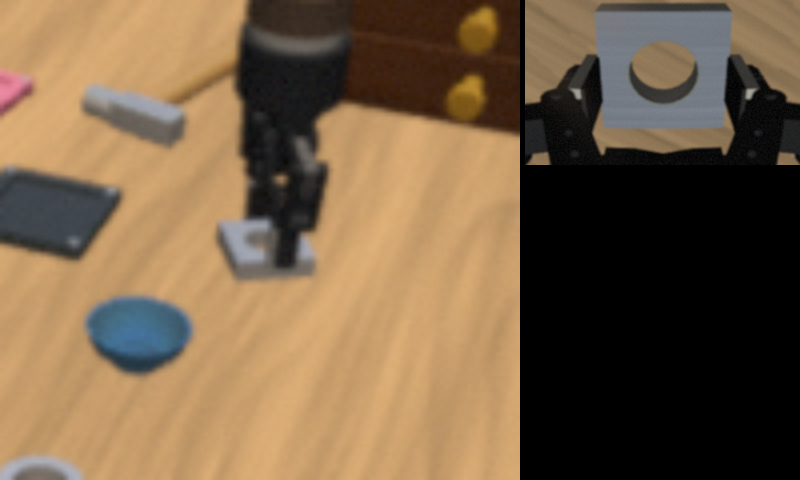

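The die is held square, with fingers on two opposite faces. Lifting and carrying it above the bed, turning -30°.

Emit:
{"api": "drive_tool", "payload": {
  "increments": [
    [[0, 0, 15], [0, 0, 0], 0],
    [[0, 0, 30], [0, 0, 0], 0],
    [[20, 2, 10], [0, 0, -3], 0],
    [[35, 3, 0], [0, 0, -6], 0],
    [[35, 3, 0], [0, 0, -6], 0],
    [[35, 3, 0], [0, 0, -6], 0],
    [[30, 3, 0], [0, 0, -6], 0],
    [[17, 1, 0], [0, 0, -3], 0]
  ]
}}

```text
clock: 4.25
eef_pos: [0.5707, -0.3265, 0.0583]
tool_rot: [1.0, 0.003, 0.002, 0.001]
ft_force: [0.2, 0.2, -3.2]
grip_width: 0.0559
grasp_force: 65.8
```

Emit:
{"api": "drive_tool", "payload": {
  "increments": [
    [[0, 0, 0], [0, 0, 0], 0],
    [[0, 0, 0], [0, 0, 0], 0]
  ]
}}

```text
clock: 4.42
eef_pos: [0.5674, -0.3267, 0.0574]
tool_rot: [1.0, 0.005, 0.0, 0.0]
ft_force: [0.1, -1.1, -3.8]
grip_width: 0.0562
grasp_force: 65.8
```

```bash
python3 -c "
from h import *
look(['press_bed'],save='w3');look(['die'],z0=.055)"
```

```text
clock 4.47 tcp [ 566.2 -326.8   57.2] close dir 90.5 tilt [-0.001  0.   ] w 55.8 F [ 0.1 -0.5 -4.3] gf 65.8
0.9 [184.0, 141.6, 332.3, 260.1] col [55. 60. 63.] press_bed xy mm [ 637.3 -330.1] yaw -0.0 cost 0.327 r 718
0.85 [159.9, 1.9, 321.1, 68.4] col [ 60. 145.  73.] press_bed xy mm [ 722.1 -322.3] yaw 76.5 cost 0.017 r 791
clock 4.57 tcp [ 565.3 -327.1   57.3] close dir 90.4 tilt [-0.001  0.   ] w 55.8 F [-1.  -0.  -3.9] gf 65.8
0.8 [190.7, 182.0, 316.7, 297.8] col [115. 121. 128.] die xy mm [ 568.5 -328.7] yaw 90.6 cost 0.051 r 657
0.31 [184.4, 140.4, 330.0, 259.6] col [54. 59. 62.] die xy mm [ 630.2 -329.2] yaw 0.4 cost 0.364 r 711
```

View pics/w3.png

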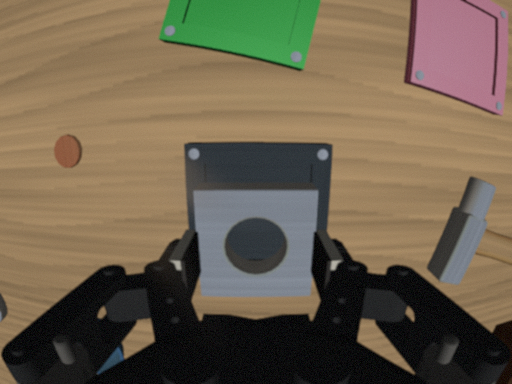

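```bash
python3 -c "
from h import *
p=camera('wrist')
for x in (566.,569.,572.):
  for y in (-327.,-330.): print(x,y,np.round(proj(p,[[x/1e3+.048,y/1e3+.048,.012],[x/1e3+.048,y/1e3-.048,.012]],1),1).tolist())
g=p['image'].astype(int).sum(2)
print(g[132:152,220],g[132:152,290]);print(g[165,178:194],g[165,322:340])"
```

```text
566.0 -327.0 [[177.9, 141.7], [327.2, 142.7]]
566.0 -330.0 [[182.4, 141.6], [331.7, 142.8]]
569.0 -327.0 [[177.7, 137.1], [327.4, 138.0]]
569.0 -330.0 [[182.2, 137.0], [331.9, 138.2]]
572.0 -327.0 [[177.6, 132.5], [327.5, 133.4]]
572.0 -330.0 [[182.1, 132.4], [332.0, 133.6]]
[388 396 386 406 407 407 339 218 149 160 158 155 158 155 163 156 161 164
 166 165] [408 387 382 396 404 401 331 213 158 156 170 164 170 157 160 164 163 172
 155 163]
[389 392 395 396 396 349 284 238 204 218 215 198 200 207 206 191] [162 161 168 159 163 148 165 178 267 375 403 399 398 399 409 398 393 404]
```

Emit:
{"api": "drive_tool", "payload": {
  "increments": [
    [[0, -1.5, -15], [0, 0, 0], 0],
    [[0, 0, -15], [0, 0, 0], 0],
    [[0, 0, -8], [0, 0, 0], 0],
    [[0, 0, -4], [0, 0, 0], 0],
    [[0, 0, -2], [0, 0, 0], 0],
    [[0, 0, 0], [0, 0, 0], 0],
    [[0, 0, 0], [0, 0, 0], 0]
  ]
}}

```text
clock: 5.25
eef_pos: [0.5672, -0.329, 0.0141]
tool_rot: [1.0, 0.004, 0.001, 0.0]
ft_force: [0.4, -1.0, -3.5]
grip_width: 0.0559
grasp_force: 65.8
```

```bash
python3 -c "
from h import *
look([],save='w4')
p=camera('side');cv2.imwrite('pics/d2.png',cv2.resize(p['image'][100:190,210:340,::-1],None,fx=5,fy=5))"
```

```text
clock 5.3 tcp [ 567.3 -329.    14.2] close dir 90.5 tilt [ 0.002 -0.001] w 55.8 F [-0.7 -0.7 -3.6] gf 65.8
```

View pics/d2.png

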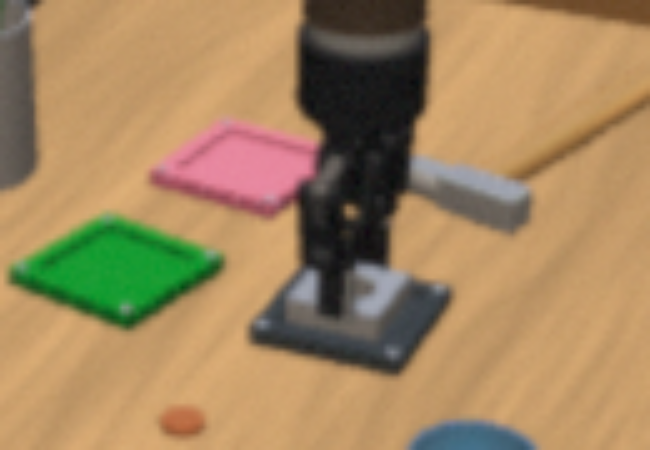

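The die sits centred over the bed. I'll lower the last bit, release and back off.

Emit:
{"api": "drive_tool", "payload": {
  "increments": [
    [[0, 0, -1.3], [0, 0, 0], 0],
    [[0, 0, 0], [0, 0, 0], 0],
    [[0, 0, 0], [0, 0, 0], 0.8],
    [[0, 0, 0], [0, 0, 0], 0.8],
    [[0, 0, 0], [0, 0, 0], 0.9],
    [[0, 0, 15], [0, 0, 0], 1],
    [[0, 0, 40], [0, 0, 0], 1],
    [[-10, 0, 40], [0, 0, 0], 1]
  ]
}}

```text
clock: 6.02
eef_pos: [0.5564, -0.3275, 0.1058]
tool_rot: [1.0, 0.005, -0.002, -0.001]
ft_force: [0.9, -0.4, -0.2]
grip_width: 0.0856
grasp_force: 0.0
```

Emit:
{"api": "drive_tool", "payload": {
  "increments": [
    [[-10, 0, 40], [0, 0, 0], 1],
    [[0, 0, 0], [0, 0, 0], 1],
    [[0, 0, 0], [0, 0, 0], 1]
  ]
}}

```text
clock: 6.27
eef_pos: [0.5485, -0.33, 0.1516]
tool_rot: [1.0, 0.004, 0.004, 0.002]
ft_force: [0.2, -0.3, -0.8]
grip_width: 0.0852
grasp_force: 0.0
```

```bash
python3 -c "
from h import *
look(['die'],z0=.008,save='w5');look(['press_bed'])"
```

```text
clock 6.32 tcp [ 547.3 -329.1  148.8] close dir 90.4 tilt [ 0.003 -0.002] w 85.7 F [ 0.   0.9 -0.3] gf 0.0
0.58 [216.4, 130.7, 285.1, 198.0] col [112. 118. 126.] die xy mm [ 569.2 -330.7] yaw 90.5 cost 0.018 r 658
clock 6.42 tcp [ 545.9 -328.1  145.7] close dir 90.5 tilt [-0.002  0.001] w 85.7 F [-0.1 -0.4  0.4] gf 0.0
0.91 [203.0, 111.5, 305.8, 210.8] col [54. 57. 59.] press_bed xy mm [ 567.6 -330.4] yaw 0.2 cost 0.022 r 657
0.76 [362.0, 3.9, 452.0, 89.4] col [157. 112. 128.] press_bed xy mm [ 704.5 -488.2] yaw -7.6 cost 0.014 r 857
0.67 [187.6, 0.0, 300.9, 59.8] col [ 56. 137.  68.] press_bed xy mm [ 722.6 -322.3] yaw 76.9 cost 0.016 r 791
```

View pics/w5.png

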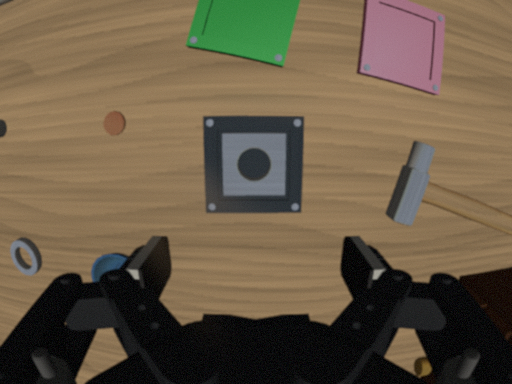

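The die lies flat and centred in the recess at (254,164). Next, the large copper blank.

Emit:
{"api": "drive_tool", "payload": {
  "increments": [
    [[0, 20, 0], [0, 0, 0], 1],
    [[5, 38, 0], [0, 0, 0], 1],
    [[5, 40, 0], [0, 0, 0], 1],
    [[5, 40, 0], [0, 0, 0], 1],
    [[5, 40, 0], [0, 0, 0], 1],
    [[5, 40, 0], [0, 0, 0], 1],
    [[5, 40, 0], [0, 0, 0], 1],
    [[5, 40, 0], [0, 0, 0], 1]
  ]
}}

```text
clock: 7.13
eef_pos: [0.5805, -0.0285, 0.145]
tool_rot: [1.0, 0.004, -0.002, -0.0]
ft_force: [1.1, 0.1, -0.2]
grip_width: 0.0853
grasp_force: 0.0
```

Emit:
{"api": "drive_tool", "payload": {
  "increments": [
    [[5, 40, 0], [0, 0, 0], 1],
    [[5, 40, 0], [0, 0, 0], 1],
    [[5, 40, 0], [0, 0, 0], 1],
    [[5, 40, 0], [0, 0, 0], 1],
    [[5, 30, 0], [0, 0, 0], 1],
    [[0, 15, 0], [0, 0, 0], 1],
    [[0, 0, 0], [0, 0, 0], 1],
    [[0, 0, 0], [0, 0, 0], 1]
  ]
}}

```text
clock: 7.8
eef_pos: [0.6118, 0.1003, 0.1456]
tool_rot: [0.997, 0.067, -0.004, -0.029]
ft_force: [-0.6, 0.6, -0.5]
grip_width: 0.0853
grasp_force: 0.0
```

```bash
python3 -c "
from h import *
look(['blank'],save='w6');look(['punch'])"
```

```text
clock 7.85 tcp [611.9  99.8 146. ] close dir 97.7 tilt [-0.011  0.058] w 85.1 F [-0.6 -1.4  0.4] gf 0.0
0.94 [112.9, 201.1, 147.7, 245.1] col [ 54. 127. 114.] blank xy mm [543.7 241. ] yaw - cost 0.058 r 595
0.73 [194.7, 224.0, 230.7, 265.1] col [ 36.  71. 141.] blank xy mm [533.7 145.9] yaw - cost 0.071 r 553
0.58 [165.9, 147.0, 208.8, 192.3] col [124.  83.  59.] blank xy mm [616.7 176.2] yaw - cost 0.048 r 641
clock 7.95 tcp [612.2  99.4 146.7] close dir 97.6 tilt [-0.01   0.058] w 85.5 F [-0.4 -0.9  0.6] gf 0.0
0.94 [349.2, 176.0, 392.0, 218.1] col [ 97. 100. 105.] punch xy mm [ 6.22e+02 -1.00e-01] yaw - cost 0.067 r 622
```

View pics/w6.png

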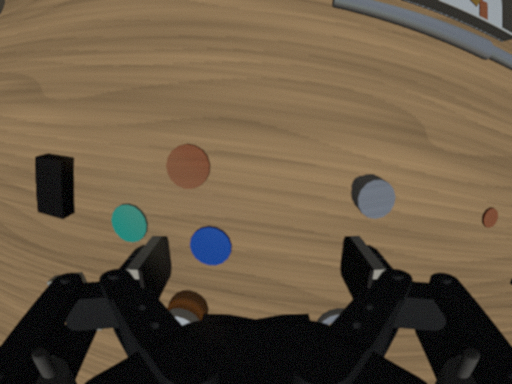

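Wrist view: the copper blank is at (188,166), blue at (211,245) and teal at (130,223). The arm stopped short, probably joint 6 at its limit, so I'll turn the tool +45°.

Emit:
{"api": "drive_tool", "payload": {
  "increments": [
    [[0, 0, 0], [0, 0, 7], 1],
    [[0, 0, 0], [0, 0, 7], 1],
    [[0, 10, 0], [0, 0, 7], 1],
    [[0, 15, 0], [0, 0, 7], 1],
    [[0, 20, 0], [0, 0, 7], 1],
    [[0, 15, 0], [0, 0, 7], 1],
    [[0, 0, 0], [0, 0, 0], 1],
    [[0, 0, 0], [0, 0, 0], 1]
  ]
}}

```text
clock: 8.67
eef_pos: [0.6126, 0.1605, 0.1471]
tool_rot: [0.907, 0.42, -0.013, -0.027]
ft_force: [0.6, -1.0, -0.2]
grip_width: 0.0854
grasp_force: 0.0
```

```bash
python3 -c "
from h import *
print(get_obs()['joint_pos']);look(['blank'])"
```

```text
[0.23360848 0.57857794 0.29364541 1.32173794 0.04707895 2.50811339]
clock 8.72 tcp [612.6 159.8 147.1] close dir 139.6 tilt [-0.046  0.037] w 85.4 F [-0.2  0.6 -0.4] gf 0.0
0.87 [141.8, 139.5, 181.1, 184.2] col [ 72. 135. 120.] blank xy mm [543.2 242.1] yaw - cost 0.068 r 595
0.84 [193.9, 216.5, 237.8, 256.8] col [ 40.  76. 149.] blank xy mm [533.3 144.9] yaw - cost 0.1 r 553
0.8 [231.8, 142.6, 281.7, 193.1] col [125.  80.  57.] blank xy mm [616.5 176.6] yaw - cost 0.026 r 641
```

Emit:
{"api": "drive_tool", "payload": {
  "increments": [
    [[1, 4, -20], [-0.7, -0.9, 0], 0.65],
    [[1, 4, -20], [-0.7, -0.9, 0], 0.65],
    [[1, 4, -25], [-0.7, -0.8, 0], 0.65],
    [[1, 4, -20], [0, 0, 0], 0.65],
    [[0, 0, 0], [0, 0, 0], 0.65],
    [[0, 0, 0], [0, 0, 0], 0.65]
  ]
}}

```text
clock: 9.27
eef_pos: [0.6156, 0.1752, 0.0611]
tool_rot: [0.908, 0.42, -0.002, -0.001]
ft_force: [0.1, 0.2, -0.0]
grip_width: 0.0556
grasp_force: 0.0
```

```bash
python3 -c "
from h import *
look(['blank'],save='w7')"
```

```text
clock 9.32 tcp [617.  175.6  62.7] close dir 139.6 tilt [-0.     0.001] w 55.5 F [ 1.   0.2 -0.1] gf 0.0
0.97 [97.7, 168.5, 153.7, 230.5] col [ 62. 138. 123.] blank xy mm [543.4 241.9] yaw - cost 0.068 r 595
0.89 [193.8, 270.4, 228.6, 315.6] col [ 34.  71. 145.] blank xy mm [532.9 145.9] yaw - cost 0.396 r 553
0.87 [221.0, 175.2, 289.4, 233.9] col [130.  84.  59.] blank xy mm [616.5 176.4] yaw - cost 0.04 r 641
```

View pics/w7.png

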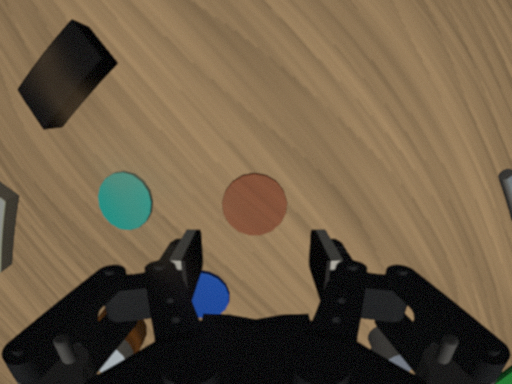

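The blank is centred between the fingers at (255,204). I'll go down and feel for the bench.

Emit:
{"api": "drive_tool", "payload": {
  "increments": [
    [[0, 0.5, -30], [0, 0, 0], 0.65],
    [[0, 0, -18], [0, 0, 0], 0.65],
    [[0, 0, -8], [0, 0, 0], 0.65],
    [[0, 0, -3], [0, 0, 0], 0.65],
    [[0, 0, 0], [0, 0, 0], 0.65],
    [[0, 0, 0], [0, 0, 0], 0.65]
  ]
}}

```text
clock: 9.87
eef_pos: [0.618, 0.1772, 0.0047]
tool_rot: [0.907, 0.42, 0.001, -0.0]
ft_force: [0.5, -1.1, -0.3]
grip_width: 0.0554
grasp_force: 0.0
```

Emit:
{"api": "drive_tool", "payload": {
  "increments": [
    [[0, 0, -1.5], [0, 0, 0], 0.65],
    [[0, 0, 0], [0, 0, 0], 0.65]
  ]
}}

```text
clock: 10.03
eef_pos: [0.6176, 0.1773, 0.0028]
tool_rot: [0.907, 0.42, 0.001, -0.001]
ft_force: [0.3, -0.2, 0.1]
grip_width: 0.0554
grasp_force: 0.0
```

Emit:
{"api": "drive_tool", "payload": {
  "increments": [
    [[0, 0, -1.5], [0, 0, 0], 0.65],
    [[0, 0, 0], [0, 0, 0], 0.65]
  ]
}}

```text
clock: 10.2
eef_pos: [0.6168, 0.1772, 0.0003]
tool_rot: [0.907, 0.42, 0.0, -0.001]
ft_force: [-0.2, 0.2, 0.8]
grip_width: 0.0557
grasp_force: 0.0
```

Emit:
{"api": "drive_tool", "payload": {
  "increments": [
    [[0, 0, -1.5], [0, 0, 0], 0.65],
    [[0, 0, 0], [0, 0, 0], 0.65]
  ]
}}

```text
clock: 10.37
eef_pos: [0.6165, 0.1771, -0.0017]
tool_rot: [0.907, 0.42, -0.0, -0.001]
ft_force: [0.3, -0.4, -0.4]
grip_width: 0.0559
grasp_force: 0.0
```

Emit:
{"api": "drive_tool", "payload": {
  "increments": [
    [[0, 0, -1], [0, 0, 0], 0.65],
    [[0, 0, 0], [0, 0, 0], 0.65]
  ]
}}

```text
clock: 10.53
eef_pos: [0.6165, 0.177, -0.0027]
tool_rot: [0.907, 0.42, -0.0, -0.001]
ft_force: [0.5, 0.6, -0.2]
grip_width: 0.0552
grasp_force: 0.0
```

```bash
python3 -c "
from h import *
look([]);p=camera('side');cv2.imwrite('pics/d3.png',cv2.resize(p['image'][200:300,120:240,::-1],None,fx=5,fy=5))"
```

```text
clock 10.58 tcp [616.5 177.   -2.7] close dir 139.7 tilt [-0.001  0.001] w 55.4 F [-0.1 -0.2  0.9] gf 0.0
```

View pics/d3.png

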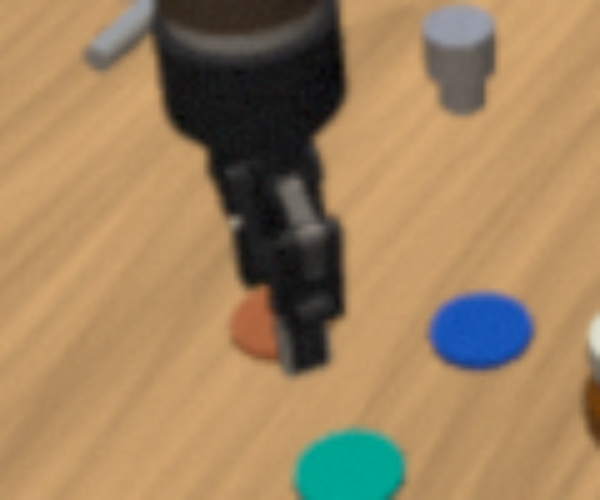

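The fingertips are close to the bench beside the blank. Closing.

Emit:
{"api": "drive_tool", "payload": {
  "increments": [
    [[0, 0, 0], [0, 0, 0], 0.56],
    [[0, 0, 0], [0, 0, 0], 0.5],
    [[0, 0, 0], [0, 0, 0], 0],
    [[0, 0, 0], [0, 0, 0], 0],
    [[0, 0, 0], [0, 0, 0], 0],
    [[0, 0, 0], [0, 0, 0], 0]
  ]
}}

```text
clock: 11.13
eef_pos: [0.6175, 0.1771, -0.0016]
tool_rot: [0.907, 0.42, 0.001, -0.0]
ft_force: [1.2, -1.2, 5.5]
grip_width: 0.0428
grasp_force: 61.4
```

Emit:
{"api": "drive_tool", "payload": {
  "increments": [
    [[0, 0, 10], [0, 0, 0], 0],
    [[0, 0, 20], [0, 0, 0], 0],
    [[0, 0, 30], [0, 0, 0], 0],
    [[0, 0, 0], [0, 0, 0], 0],
    [[0, 0, 0], [0, 0, 0], 0]
  ]
}}

```text
clock: 11.55
eef_pos: [0.618, 0.1777, 0.0597]
tool_rot: [0.907, 0.42, 0.002, -0.001]
ft_force: [0.2, -0.1, -0.6]
grip_width: 0.0423
grasp_force: 61.0
```

```bash
python3 -c "
from h import *
look(['blank'],z0=.06,save='w8')"
```

```text
clock 11.6 tcp [616.6 177.2  58. ] close dir 139.7 tilt [-0.     0.002] w 42.7 F [-0.9  0.5 -1.7] gf 61.0
0.95 [215.6, 204.8, 298.2, 287.5] col [132.  84.  59.] blank xy mm [617.9 176. ] yaw - cost 0.059 r 642
0.88 [205.2, 281.1, 229.6, 311.1] col [ 36.  73. 146.] blank xy mm [587.1 176.7] yaw - cost 0.711 r 613
```

View pics/w8.png

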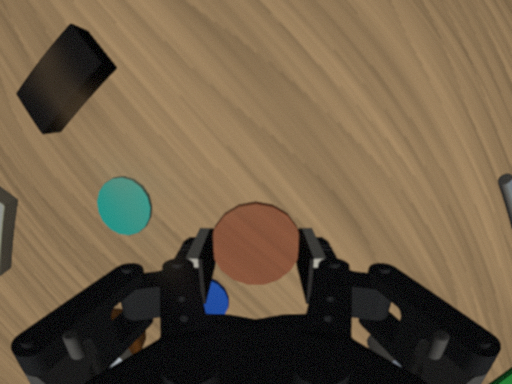

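The blank is gripped level at (257,243). Carrying it to the bed.

Emit:
{"api": "drive_tool", "payload": {
  "increments": [
    [[0, 0, 30], [0, 0, 0], 0],
    [[-2, -20, 20], [0, 0, 0], 0],
    [[-4, -36, 0], [0, 0, 0], 0],
    [[-4, -38, 0], [0, 0, 0], 0],
    [[-4, -38, 0], [0, 0, 0], 0],
    [[-4, -38, 0], [0, 0, 0], 0],
    [[-4, -38, 0], [0, 0, 0], 0],
    [[-4, -38, 0], [0, 0, 0], 0]
  ]
}}

```text
clock: 12.32
eef_pos: [0.5887, -0.0703, 0.1057]
tool_rot: [0.907, 0.421, -0.002, -0.002]
ft_force: [1.2, -0.5, -1.4]
grip_width: 0.0427
grasp_force: 61.1
```

Emit:
{"api": "drive_tool", "payload": {
  "increments": [
    [[-4, -38, 0], [0, 0, 0], 0],
    [[-4, -38, 0], [0, 0, 0], 0],
    [[-4, -38, 0], [0, 0, 0], 0],
    [[-4, -38, 0], [0, 0, 0], 0],
    [[-4, -38, 0], [0, 0, 0], 0],
    [[-4, -38, 0], [0, 0, 0], 0],
    [[-3, -32, 0], [0, 0, 0], 0],
    [[0, 0, 0], [0, 0, 0], 0]
  ]
}}

```text
clock: 12.98
eef_pos: [0.5611, -0.335, 0.1052]
tool_rot: [0.909, 0.417, -0.002, -0.001]
ft_force: [-0.3, 0.8, -0.3]
grip_width: 0.0428
grasp_force: 61.2
```

Emit:
{"api": "drive_tool", "payload": {
  "increments": [
    [[0, 0, -20], [0, 0, 0], 0],
    [[0, 0, -20], [0, 0, 0], 0],
    [[0, 0, 0], [0, 0, 0], 0],
    [[0, 0, 0], [0, 0, 0], 0]
  ]
}}

```text
clock: 13.32
eef_pos: [0.5615, -0.3273, 0.0647]
tool_rot: [0.907, 0.42, -0.002, -0.004]
ft_force: [0.1, -0.1, 0.8]
grip_width: 0.0427
grasp_force: 61.2
```

```bash
python3 -c "
from h import *
look(['blank'],z0=.07,save='w9');look(['die'],z0=.008);look(['press_bed'])"
```

```text
clock 13.37 tcp [ 562.9 -327.9   66.5] close dir 139.7 tilt [-0.003  0.003] w 42.8 F [ 0.3 -0.7  0.2] gf 61.2
0.82 [209.7, 203.5, 299.4, 288.0] col [141.  89.  64.] blank xy mm [ 562.3 -328. ] yaw - cost 0.123 r 651
clock 13.47 tcp [ 564.4 -328.7   68.5] close dir 139.8 tilt [0.001 0.001] w 42.7 F [0.3 0.4 0.7] gf 61.2
0.75 [199.3, 147.3, 323.1, 230.3] col [123. 129. 138.] die xy mm [ 569.8 -330.7] yaw 0.7 cost 0.444 r 659
clock 13.57 tcp [ 564.6 -329.    68.9] close dir 139.7 tilt [0.001 0.   ] w 42.7 F [ 0.6  0.3 -0.2] gf 61.2
0.95 [326.9, 0.9, 472.5, 147.6] col [ 53. 137.  65.] press_bed xy mm [ 722.5 -322. ] yaw 76.7 cost 0.015 r 791
0.87 [423.6, 165.5, 512.0, 298.9] col [167. 113. 130.] press_bed xy mm [ 704.7 -488.7] yaw -7.6 cost 0.025 r 858
0.84 [165.6, 107.4, 347.9, 285.8] col [61. 64. 66.] press_bed xy mm [ 567.5 -329.6] yaw 0.3 cost 0.541 r 656
```

View pics/w9.png

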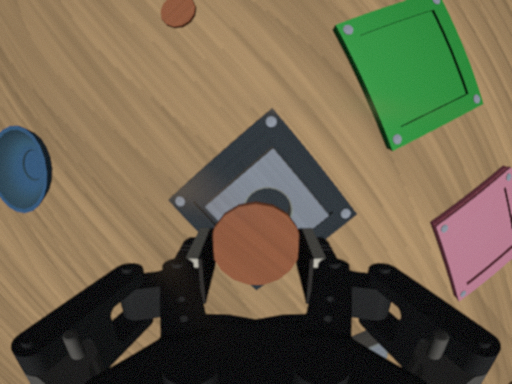

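Run:
```python
from h import *
p=look(['blank'],z0=.071)
g=cv2.cvtColor(p['image'],cv2.COLOR_RGB2GRAY)
# dark-hole/die edges: predict die top corners and hole for candidate centre, score by gradient
gx=cv2.Sobel(cv2.GaussianBlur(g,(0,0),1).astype(float),6,1,0);gy=cv2.Sobel(cv2.GaussianBlur(g,(0,0),1).astype(float),6,0,1);G=np.hypot(gx,gy)
def score(c,a,edges,vis):
    R=np.array([[np.cos(a),-np.sin(a),0],[np.sin(a),np.cos(a),0],[0,0,1]])
    uv=proj(p,edges@R.T+[c[0],c[1],0],1)[vis]
    return cv2.remap(G.astype(np.float32),uv[:,0].astype(np.float32)[None],uv[:,1].astype(np.float32)[None],1).mean()
def square(a,z):
    s=np.linspace(-a,a,60);return np.vstack([np.c_[s,0*s+a,0*s+z],np.c_[s,0*s-a,0*s+z],np.c_[0*s+a,s,0*s+z],np.c_[0*s-a,s,0*s+z]])
for nm,E_ in(('bed',square(.048,.012)),('die',square(.029,.024))):
    uv=proj(p,E_+[.569,-.330,0],1);vis=(uv[:,1]<198)
    best=max((score((x/1e3,y/1e3),np.radians(a),E_,vis),x,y,a) for x in np.arange(562,576,.5) for y in np.arange(-337,-322,.5) for a in(-.5,0,.5,1))
    print(nm,best)
```

```text
clock 13.67 tcp [ 564.4 -329.    68.8] close dir 139.7 tilt [0.001 0.   ] w 42.5 F [ 0.2 -0.3 -0.7] gf 61.2
0.95 [212.7, 204.2, 300.7, 287.1] col [140.  89.  64.] blank xy mm [ 564.5 -330.4] yaw - cost 0.094 r 654
bed (np.float32(164.00508), np.float64(567.0), np.float64(-330.5), 0.5)
die (np.float32(159.23381), np.float64(569.5), np.float64(-330.5), 0.5)
```

Emit:
{"api": "drive_tool", "payload": {
  "increments": [
    [[2.5, -0.5, -15], [0, 0, 0], 0],
    [[2, 0, -15], [0, 0, 0], 0],
    [[0, 0, -8], [0, 0, 0], 0],
    [[0, 0, -4], [0, 0, 0], 0],
    [[0, 0, -2], [0, 0, 0], 0],
    [[0, 0, 0], [0, 0, 0], 0],
    [[0, 0, 0], [0, 0, 0], 0],
    [[0, 0, 0], [0, 0, 0], 0]
  ]
}}

```text
clock: 14.38
eef_pos: [0.5687, -0.3298, 0.0245]
tool_rot: [0.907, 0.42, 0.001, -0.0]
ft_force: [0.4, -1.2, -0.3]
grip_width: 0.0428
grasp_force: 61.2
```

```bash
python3 -c "
from h import *
look(['blank'],z0=.027);look([])"
```

```text
clock 14.43 tcp [ 568.7 -329.8   24.5] close dir 139.7 tilt [0.001 0.   ] w 42.8 F [-0.1 -0.1 -1.1] gf 61.2
0.6 [209.9, 203.3, 298.6, 289.6] col [147.  94.  69.] blank xy mm [ 568.9 -331.1] yaw - cost 0.084 r 658
clock 14.53 tcp [ 568.5 -329.6   24.2] close dir 139.7 tilt [0.    0.001] w 42.9 F [ 0.   0.6 -0.5] gf 61.2
```

Emit:
{"api": "drive_tool", "payload": {
  "increments": [
    [[0, 0, -1.2], [0, 0, 0], 0],
    [[0, 0, 0], [0, 0, 0], 0]
  ]
}}

```text
clock: 14.7
eef_pos: [0.5683, -0.3295, 0.0225]
tool_rot: [0.907, 0.42, 0.0, -0.0]
ft_force: [0.9, 0.5, -0.0]
grip_width: 0.0423
grasp_force: 61.5
```

Emit:
{"api": "drive_tool", "payload": {
  "increments": [
    [[0, 0, -1], [0, 0, 0], 0],
    [[0, 0, 0], [0, 0, 0], 0]
  ]
}}

```text
clock: 14.87
eef_pos: [0.5683, -0.3295, 0.0224]
tool_rot: [0.907, 0.42, 0.0, -0.0]
ft_force: [-1.5, 0.5, 4.5]
grip_width: 0.0425
grasp_force: 63.6
```

It has touched down (4.5 N). Releasing.

Emit:
{"api": "drive_tool", "payload": {
  "increments": [
    [[0, 0, 0], [0, 0, 0], 0.6],
    [[0, 0, 0], [0, 0, 0], 0.7],
    [[0, 0, 0], [0, 0, 0], 0.8],
    [[0, 0, 15], [0, 0, 0], 1],
    [[0, 0, 35], [0, 0, 0], 1],
    [[0, 0, 40], [0, 0, 0], 1],
    [[0, 0, 30], [0, 0, 0], 1],
    [[0, 0, 0], [0, 0, 0], 1]
  ]
}}

```text
clock: 15.53
eef_pos: [0.5721, -0.3317, 0.1498]
tool_rot: [0.907, 0.42, 0.004, 0.005]
ft_force: [1.0, -0.3, 1.6]
grip_width: 0.0855
grasp_force: 0.0
```

Emit:
{"api": "drive_tool", "payload": {
  "increments": [
    [[0, 0, 0], [0, 0, 0], 1],
    [[0, 0, 0], [0, 0, 0], 1]
  ]
}}

```text
clock: 15.7
eef_pos: [0.5679, -0.3292, 0.1408]
tool_rot: [0.907, 0.42, -0.0, -0.001]
ft_force: [-0.2, 0.2, 0.1]
grip_width: 0.0855
grasp_force: 0.0
```

```bash
python3 -c "
from h import *
p=look(['blank'],z0=.024,save='w10');look(['die'],z0=.008);look(['holder'])
i=cv2.imread('pics/w10.png')[120:280,170:350];cv2.imwrite('pics/w10c.png',cv2.resize(i,None,fx=3,fy=3))"
```

```text
clock 15.75 tcp [ 567.3 -328.9  139.7] close dir 139.7 tilt [-0.003  0.003] w 85.1 F [ 0.2 -0.2 -0.6] gf 0.0
0.72 [230.0, 166.3, 286.8, 215.4] col [128.  82.  60.] blank xy mm [ 568.7 -330.7] yaw - cost 0.053 r 658
clock 15.85 tcp [ 567.  -328.8  139.1] close dir 139.7 tilt [-0.004  0.003] w 85.3 F [-0.5 -0.5  0. ] gf 0.0
0.75 [209.9, 140.5, 303.3, 229.4] col [110. 114. 122.] die xy mm [ 569.8 -330.8] yaw 90.2 cost 0.026 r 659
0.44 [0.0, 36.1, 22.5, 75.5] col [91. 89. 89.] die xy mm [441.9 -17.9] yaw 35.1 cost 0.205 r 442
clock 15.95 tcp [ 567.3 -328.9  139.5] close dir 139.7 tilt [-0.003  0.003] w 85.4 F [-0.3 -1.1  0.8] gf 0.0
0.85 [0.0, 35.4, 22.8, 75.4] col [89. 88. 89.] holder xy mm [444.2 -14.9] yaw - cost 0.055 r 444
```

View pics/w10c.png

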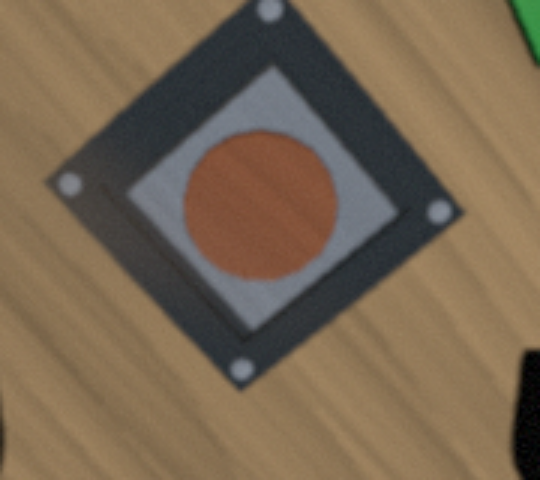

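The blank sits centred on the die (within about 1 mm). Next, the ring.

Emit:
{"api": "drive_tool", "payload": {
  "increments": [
    [[-7, 18, 0], [0, 0, 0], 1],
    [[-13, 35, 0], [0, 0, 0], 1],
    [[-13, 35, 0], [0, 0, 0], 1],
    [[-13, 35, 0], [0, 0, 0], 1],
    [[-13, 35, 0], [0, 0, 0], 1],
    [[-13, 35, 0], [0, 0, 0], 1],
    [[-13, 35, 0], [0, 0, 0], 1],
    [[-13, 35, 0], [0, 0, 0], 1]
  ]
}}

```text
clock: 16.67
eef_pos: [0.469, -0.0649, 0.141]
tool_rot: [0.907, 0.42, -0.0, -0.001]
ft_force: [-0.1, 0.7, 0.4]
grip_width: 0.0855
grasp_force: 0.0
```

Emit:
{"api": "drive_tool", "payload": {
  "increments": [
    [[-13, 30, -20], [0, 0, 0], 0.8],
    [[-9, 20, -20], [0, 0, 0], 0.8],
    [[0, 0, -30], [0, 0, 0], 0.8],
    [[0, 0, 0], [0, 0, 0], 0.8],
    [[0, 0, 0], [0, 0, 0], 0.8],
    [[0, 0, 0], [0, 0, 0], 0.8]
  ]
}}

```text
clock: 17.17
eef_pos: [0.4491, -0.0168, 0.0722]
tool_rot: [0.907, 0.42, 0.0, -0.0]
ft_force: [-0.4, -0.2, 0.3]
grip_width: 0.0681
grasp_force: 0.0
```

```bash
python3 -c "
from h import *
look(['holder'],save='w11');look([])"
```

```text
clock 17.22 tcp [449.7 -17.   72.7] close dir 139.6 tilt [0.002 0.001] w 68.5 F [1.2 0.3 0.3] gf 0.0
0.72 [211.7, 171.1, 283.6, 241.9] col [114. 116. 120.] holder xy mm [446.6 -15.8] yaw - cost 0.05 r 447
0.56 [494.7, 321.2, 512.0, 343.8] col [107.  67.  48.] holder xy mm [ 601.9 -372.2] yaw - cost 0.28 r 708
clock 17.32 tcp [449.9 -17.1  72.8] close dir 139.6 tilt [0.003 0.001] w 68.6 F [-0.5 -0.7  0.3] gf 0.0
```

Emit:
{"api": "drive_tool", "payload": {
  "increments": [
    [[-3, 1, -25], [0, 0, 0], 0.8],
    [[0, 0, -25], [0, 0, 0], 0.8],
    [[0, 0, -15], [0, 0, 0], 0.8],
    [[0, 0, -7], [0, 0, 0], 0.8],
    [[0, 0, 0], [0, 0, 0], 0.8],
    [[0, 0, 0], [0, 0, 0], 0.8]
  ]
}}

```text
clock: 17.82
eef_pos: [0.446, -0.0158, -0.0]
tool_rot: [0.907, 0.42, 0.0, -0.0]
ft_force: [-0.0, -0.1, -0.5]
grip_width: 0.0683
grasp_force: 0.0
```

Emit:
{"api": "drive_tool", "payload": {
  "increments": [
    [[0, 0, 0], [0, 0, 0], 0.7],
    [[0, 0, 0], [0, 0, 0], 0.64],
    [[0, 0, 0], [0, 0, 0], 0],
    [[0, 0, 0], [0, 0, 0], 0],
    [[0, 0, 0], [0, 0, 0], 0],
    [[0, 0, 0], [0, 0, 0], 0]
  ]
}}

```text
clock: 18.32
eef_pos: [0.4464, -0.0154, 0.0012]
tool_rot: [0.907, 0.42, 0.001, -0.0]
ft_force: [-3.0, -0.3, 8.2]
grip_width: 0.0508
grasp_force: 61.0
```

Emit:
{"api": "drive_tool", "payload": {
  "increments": [
    [[0, 0, 10], [0, 0, 0], 0],
    [[0, 0, 20], [0, 0, 0], 0],
    [[0, 0, 30], [0, 0, 0], 0],
    [[0, 0, 0], [0, 0, 0], 0],
    [[0, 0, 0], [0, 0, 0], 0],
    [[0, 0, 0], [0, 0, 0], 0]
  ]
}}

```text
clock: 18.82
eef_pos: [0.4452, -0.0154, 0.0596]
tool_rot: [0.907, 0.42, 0.0, -0.0]
ft_force: [0.5, 0.6, -0.8]
grip_width: 0.0506
grasp_force: 63.3
```

```bash
python3 -c "
from h import *
look(['holder'],z0=.06,save='w12');look([])"
```

```text
clock 18.87 tcp [444.5 -15.4  58.9] close dir 139.7 tilt [-0.001  0.001] w 50.7 F [-0.7  0.1 -1.3] gf 63.3
0.76 [203.6, 194.1, 305.9, 294.0] col [111. 115. 120.] holder xy mm [445.5 -16.9] yaw - cost 0.095 r 446
0.63 [478.3, 290.5, 511.8, 325.9] col [34. 36. 35.] holder xy mm [ 553.4 -212.7] yaw - cost 0.571 r 593
clock 18.97 tcp [444.1 -15.4  58.4] close dir 139.7 tilt [-0.003  0.001] w 50.9 F [-0.2  0.4 -1.2] gf 63.3
```

View pics/w12.png

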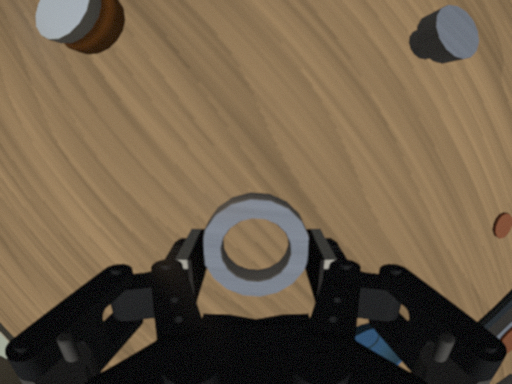

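The ring is held level at (256,246). Carrying it to the stack.

Emit:
{"api": "drive_tool", "payload": {
  "increments": [
    [[0, 0, 30], [0, 0, 0], 0],
    [[7, -18, 10], [0, 0, 0], 0],
    [[13, -35, 0], [0, 0, 0], 0],
    [[13, -35, 0], [0, 0, 0], 0],
    [[13, -35, 0], [0, 0, 0], 0],
    [[13, -35, 0], [0, 0, 0], 0],
    [[13, -35, 0], [0, 0, 0], 0],
    [[13, -35, 0], [0, 0, 0], 0]
  ]
}}

```text
clock: 19.63
eef_pos: [0.5297, -0.2449, 0.0979]
tool_rot: [0.907, 0.42, -0.001, -0.002]
ft_force: [0.5, -0.3, -1.2]
grip_width: 0.0508
grasp_force: 63.3
```

Emit:
{"api": "drive_tool", "payload": {
  "increments": [
    [[13, -35, 0], [0, 0, 0], 0],
    [[13, -30, 0], [0, 0, 0], 0],
    [[13, -21, 0], [0, 0, 0], 0],
    [[0, 0, -10], [0, 0, 0], 0],
    [[0, 0, -10], [0, 0, 0], 0],
    [[0, 0, 0], [0, 0, 0], 0],
    [[0, 0, 0], [0, 0, 0], 0],
    [[0, 0, 0], [0, 0, 0], 0]
  ]
}}

```text
clock: 20.3
eef_pos: [0.5685, -0.3279, 0.0788]
tool_rot: [0.907, 0.421, -0.0, -0.002]
ft_force: [0.8, -0.3, -0.9]
grip_width: 0.051
grasp_force: 63.3
```

```bash
python3 -c "
from h import *
look([]);look(['holder'],z0=.078)"
```

```text
clock 20.35 tcp [ 569.  -328.3   79.6] close dir 139.8 tilt [-0.001  0.002] w 51.0 F [ 0.6 -0.5 -0.5] gf 63.3
clock 20.4 tcp [ 569.3 -328.5   80. ] close dir 139.8 tilt [-0.     0.001] w 50.4 F [ 0.4  0.  -1.1] gf 63.3
0.77 [202.3, 195.1, 306.8, 293.7] col [118. 122. 128.] holder xy mm [ 569.2 -329.7] yaw - cost 0.061 r 658
```

Emit:
{"api": "drive_tool", "payload": {
  "increments": [
    [[-0.5, -1, -15], [0, 0, 0], 0],
    [[0, 0, -15], [0, 0, 0], 0],
    [[0, 0, -8], [0, 0, 0], 0],
    [[0, 0, -6], [0, 0, 0], 0],
    [[0, 0, -2], [0, 0, 0], 0],
    [[0, 0, 0], [0, 0, 0], 0],
    [[0, 0, 0], [0, 0, 0], 0],
    [[0, 0, 0], [0, 0, 0], 0]
  ]
}}

```text
clock: 21.12
eef_pos: [0.5693, -0.3308, 0.0343]
tool_rot: [0.907, 0.42, 0.001, -0.0]
ft_force: [-0.0, 0.2, -1.7]
grip_width: 0.0507
grasp_force: 63.4
```

Emit:
{"api": "drive_tool", "payload": {
  "increments": [
    [[0, 0, -1.2], [0, 0, 0], 0],
    [[0, 0, 0], [0, 0, 0], 0]
  ]
}}

```text
clock: 21.28
eef_pos: [0.5689, -0.3306, 0.0325]
tool_rot: [0.907, 0.42, 0.0, -0.0]
ft_force: [0.2, 0.2, -0.6]
grip_width: 0.0512
grasp_force: 63.4
```

```bash
python3 -c "
from h import *
look([]);look(['holder'],z0=.032)"
```

```text
clock 21.33 tcp [ 568.8 -330.5   32.5] close dir 139.7 tilt [-0.     0.001] w 51.1 F [ 0.2  0.3 -1.6] gf 63.4
clock 21.38 tcp [ 568.8 -330.5   32.4] close dir 139.7 tilt [-0.     0.001] w 50.7 F [ 0.2  0.3 -1.3] gf 63.4
0.73 [203.2, 191.2, 307.2, 294.8] col [122. 125. 132.] holder xy mm [ 569.4 -331.4] yaw - cost 0.066 r 659
```

Emit:
{"api": "drive_tool", "payload": {
  "increments": [
    [[-0.5, 0.8, -0.8], [0, 0, 0], 0],
    [[0, 0, 0], [0, 0, 0], 0]
  ]
}}

```text
clock: 21.6
eef_pos: [0.5682, -0.3296, 0.0314]
tool_rot: [0.907, 0.42, 0.0, -0.001]
ft_force: [-0.7, -0.4, -0.1]
grip_width: 0.0509
grasp_force: 63.4
```

Emit:
{"api": "drive_tool", "payload": {
  "increments": [
    [[0, 0, -1], [0, 0, 0], 0],
    [[0, 0, 0], [0, 0, 0], 0],
    [[0, 0, 0], [0, 0, 0], 0]
  ]
}}

```text
clock: 21.85
eef_pos: [0.5682, -0.3296, 0.0313]
tool_rot: [0.907, 0.42, 0.0, -0.0]
ft_force: [-2.2, 0.5, 5.6]
grip_width: 0.0507
grasp_force: 64.0
```

In contact. Releasing the ring.

Emit:
{"api": "drive_tool", "payload": {
  "increments": [
    [[0, 0, 0], [0, 0, 0], 0.7],
    [[0, 0, 0], [0, 0, 0], 0.8],
    [[0, 0, 0], [0, 0, 0], 0.9],
    [[0, 0, 15], [0, 0, 0], 1],
    [[0, 0, 35], [0, 0, 0], 1],
    [[0, 0, 40], [0, 0, 0], 1],
    [[0, 0, 30], [0, 0, 0], 1],
    [[0, 0, 0], [0, 0, 0], 1]
  ]
}}

```text
clock: 22.52
eef_pos: [0.5721, -0.3319, 0.1588]
tool_rot: [0.907, 0.42, 0.004, 0.005]
ft_force: [1.0, -0.5, 0.2]
grip_width: 0.0857
grasp_force: 0.0
```

Emit:
{"api": "drive_tool", "payload": {
  "increments": [
    [[0, 0, 0], [0, 0, 0], 1],
    [[0, 0, 0], [0, 0, 0], 1],
    [[0, 0, 0], [0, 0, 0], 1]
  ]
}}

```text
clock: 22.77
eef_pos: [0.5671, -0.329, 0.1482]
tool_rot: [0.907, 0.42, -0.001, -0.002]
ft_force: [-0.5, -0.5, -0.8]
grip_width: 0.0857
grasp_force: 0.0
```

```bash
python3 -c "
from h import *
p=look(['holder'],z0=.030,save='w13');look(['die'],z0=.008)
i=cv2.imread('pics/w13.png')[120:280,170:350];s=camera('side')['image'][110:200,220:330,::-1]
o=np.zeros((400,800,3),np.uint8);o[:400,:400]=cv2.resize(i,(400,400*160//180))[:0].any() or cv2.resize(i,(400,400));o[:327,400:]=cv2.resize(s,(400,327));cv2.imwrite('pics/w13c.png',o)"
```

```text
clock 22.82 tcp [ 567. -329.  148.] close dir 139.7 tilt [-0.004  0.003] w 85.5 F [-0.2  0.5 -0.2] gf 0.0
clock 22.92 tcp [ 567.3 -329.1  148.4] close dir 139.7 tilt [-0.004  0.003] w 85.2 F [-0.4  0.1 -0.4] gf 0.0
0.92 [213.0, 139.1, 301.9, 225.0] col [109. 115. 123.] die xy mm [ 569.8 -330.8] yaw -0.0 cost 0.743 r 659
```

View pics/w13c.png

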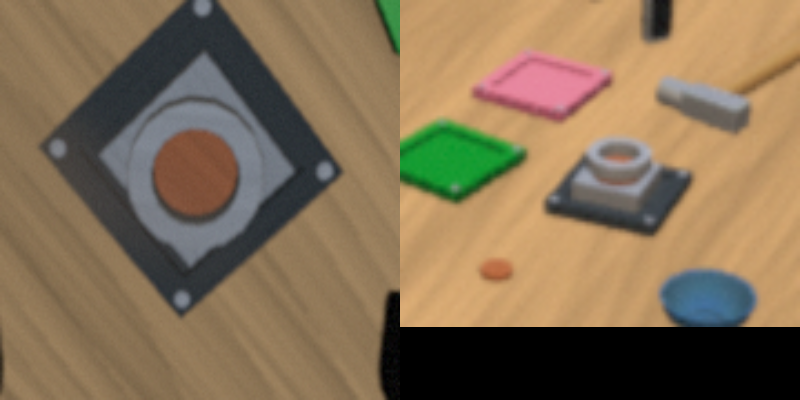

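The ring lies flat, with only copper showing in its bore (about (195,172) in the crop), and the side view agrees. I have now viewed 16 pictures, two over the limit of 14, so I'll view no more and use numbers only. Next, the punch.

Emit:
{"api": "drive_tool", "payload": {
  "increments": [
    [[4, 18, 0], [0, 0, 0], 1],
    [[6, 36, 0], [0, 0, 0], 1],
    [[6, 36, 0], [0, 0, 0], 1],
    [[6, 36, 0], [0, 0, 0], 1],
    [[6, 36, 0], [0, 0, 0], 1],
    [[6, 36, 0], [0, 0, 0], 1],
    [[6, 36, 0], [0, 0, 0], 1],
    [[6, 36, 0], [0, 0, 0], 1]
  ]
}}

```text
clock: 23.68
eef_pos: [0.6141, -0.0579, 0.1501]
tool_rot: [0.907, 0.42, -0.0, -0.001]
ft_force: [1.1, -0.0, -0.1]
grip_width: 0.0855
grasp_force: 0.0
```

Emit:
{"api": "drive_tool", "payload": {
  "increments": [
    [[6, 36, 0], [0, 0, 0], 1],
    [[3, 23, -20], [0, 0, 0], 0.75],
    [[0, 0, -20], [0, 0, 0], 0.75],
    [[0, 0, 0], [0, 0, 0], 0.75],
    [[0, 0, 0], [0, 0, 0], 0.75],
    [[0, 0, 0], [0, 0, 0], 0.75]
  ]
}}

```text
clock: 24.18
eef_pos: [0.6234, -0.0013, 0.1109]
tool_rot: [0.908, 0.42, 0.0, -0.001]
ft_force: [0.3, 0.1, 0.4]
grip_width: 0.0638
grasp_force: 0.0
```

```bash
python3 -c "
from h import *
look(['punch'],save='w14');look([])"
```

```text
clock 24.23 tcp [623.9  -1.6 111.5] close dir 139.6 tilt [0.001 0.001] w 64.1 F [-0.4 -0.8  0.8] gf 0.0
0.57 [228.6, 174.8, 278.7, 229.2] col [107. 110. 115.] punch xy mm [621.8  -0.8] yaw - cost 0.037 r 622
clock 24.33 tcp [624.1  -1.7 111.8] close dir 139.6 tilt [0.002 0.001] w 63.8 F [ 0.4 -0.3 -0.5] gf 0.0
```

Emit:
{"api": "drive_tool", "payload": {
  "increments": [
    [[-2, 1, -25], [0, 0, 0], 0.75],
    [[0, 0, -30], [0, 0, 0], 0.75],
    [[0, 0, -20], [0, 0, 0], 0.75],
    [[0, 0, -11], [0, 0, 0], 0.75],
    [[0, 0, -4], [0, 0, 0], 0.75],
    [[0, 0, 0], [0, 0, 0], 0.75],
    [[0, 0, 0], [0, 0, 0], 0.6],
    [[0, 0, 0], [0, 0, 0], 0.5]
  ]
}}

```text
clock: 25.0
eef_pos: [0.6227, 0.0002, 0.0222]
tool_rot: [0.907, 0.42, 0.002, 0.0]
ft_force: [-0.1, -0.6, 0.4]
grip_width: 0.0432
grasp_force: 0.0
```

Emit:
{"api": "drive_tool", "payload": {
  "increments": [
    [[0, 0, 0], [0, 0, 0], 0.46],
    [[0, 0, 0], [0, 0, 0], 0.42],
    [[0, 0, 0], [0, 0, 0], 0],
    [[0, 0, 0], [0, 0, 0], 0],
    [[0, 0, 0], [0, 0, 0], 0],
    [[0, 0, 0], [0, 0, 0], 0]
  ]
}}

```text
clock: 25.5
eef_pos: [0.6221, 0.0005, 0.0219]
tool_rot: [0.907, 0.42, 0.001, -0.0]
ft_force: [-1.0, -0.2, 6.1]
grip_width: 0.0335
grasp_force: 59.5
```

```bash
python3 -c "
from h import *
look(['punch'],save='w15');look([])
p=camera('side')
for d in silhouettes('punch',p):print(d['conf'],d['bbox'])"
```

```text
clock 25.55 tcp [6.221e+02 6.000e-01 2.190e+01] close dir 139.7 tilt [0.002 0.001] w 33.4 F [-1.1 -0.1  5.8] gf 59.5
0.79 [217.4, 210.5, 293.2, 296.1] col [103. 107. 113.] punch xy mm [621.8  -1.1] yaw - cost 0.073 r 622
clock 25.65 tcp [6.221e+02 5.000e-01 2.190e+01] close dir 139.7 tilt [0.002 0.001] w 33.6 F [-0.7 -0.3  6.2] gf 59.5
0.41 [202.8, 199.6, 218.9, 221.4]
```

Emit:
{"api": "drive_tool", "payload": {
  "increments": [
    [[0, 0, 12], [0, 0, 0], 0],
    [[0, 0, 30], [0, 0, 0], 0],
    [[0, 0, 33], [0, 0, 0], 0],
    [[-4, -18, 0], [0, 0, 0], 0],
    [[-6, -36, 0], [0, 0, 0], 0],
    [[-6, -36, 0], [0, 0, 0], 0],
    [[-6, -36, 0], [0, 0, 0], 0],
    [[-6, -36, 0], [0, 0, 0], 0]
  ]
}}

```text
clock: 26.42
eef_pos: [0.5922, -0.1627, 0.0953]
tool_rot: [0.907, 0.421, -0.0, -0.001]
ft_force: [0.8, -0.1, -2.8]
grip_width: 0.0338
grasp_force: 60.2
```

Emit:
{"api": "drive_tool", "payload": {
  "increments": [
    [[-6, -36, 0], [0, 0, 0], 0],
    [[-6, -36, 0], [0, 0, 0], 0],
    [[-6, -36, 0], [0, 0, 0], 0],
    [[-5, -36, 0], [0, 0, 0], 0],
    [[-3, -24, 0], [0, 0, 0], 0],
    [[0, 0, 0], [0, 0, 0], 0],
    [[0, 0, 0], [0, 0, 0], 0],
    [[0, 0, 0], [0, 0, 0], 0]
  ]
}}

```text
clock: 27.08
eef_pos: [0.5666, -0.3291, 0.0948]
tool_rot: [0.907, 0.42, -0.0, -0.002]
ft_force: [-0.1, 0.4, -3.0]
grip_width: 0.0331
grasp_force: 60.3
```

```bash
python3 -c "
from h import *
look([]);p=look(['punch'],z0=.074)
s={n:camera(n) for n in('scene','side')}
for n in s:
  for q,z in(('punch',.074),('holder',.030)):
    for d in silhouettes(q,s[n])[:1]:print(n,round(d['conf'],2),d['bbox']);show(q,*fit(q,[(s[n],d['region'],0)],z))"
```

```text
clock 27.13 tcp [ 566.9 -328.5   95. ] close dir 139.8 tilt [-0.002  0.002] w 33.1 F [ 0.7 -0.8 -3.4] gf 60.3
clock 27.18 tcp [ 567.1 -328.2   95.1] close dir 139.8 tilt [-0.001  0.002] w 33.0 F [-0.7  0.  -3.3] gf 60.3
0.95 [214.9, 210.0, 292.9, 294.1] col [111. 116. 124.] punch xy mm [ 566.6 -330.2] yaw - cost 0.1 r 656
scene 0.51 [184.8, 226.5, 194.2, 232.6]
punch xy mm [ 569.5 -313.2] yaw - cost 0.822 r 650
scene 0.61 [181.8, 233.3, 198.5, 248.9]
holder xy mm [ 572.6 -329.2] yaw - cost 0.572 r 660
side 0.42 [273.3, 127.2, 287.4, 142.6]
punch xy mm [ 571.4 -332.7] yaw - cost 0.496 r 661
side 0.52 [273.3, 151.1, 285.2, 162.1]
holder xy mm [ 568.8 -332.1] yaw - cost 0.173 r 659
```

Emit:
{"api": "drive_tool", "payload": {
  "increments": [
    [[1.5, -1, -12], [0, 0, 0], 0],
    [[0, 0, -9], [0, 0, 0], 0],
    [[0, 0, -4], [0, 0, 0], 0],
    [[0, 0, 0], [0, 0, 0], 0],
    [[0, 0, 0], [0, 0, 0], 0],
    [[0, 0, 0], [0, 0, 0], 0]
  ]
}}

```text
clock: 28.03
eef_pos: [0.5687, -0.3307, 0.0702]
tool_rot: [0.907, 0.42, 0.0, -0.001]
ft_force: [0.3, 0.4, -3.1]
grip_width: 0.0335
grasp_force: 60.4
```

```bash
python3 -c "
from h import *
look(['punch'],z0=.048);look([])"
```

```text
clock 28.08 tcp [ 568.9 -330.8   70.6] close dir 139.7 tilt [0.    0.001] w 33.5 F [-0.4  0.9 -2.5] gf 60.4
0.96 [218.4, 208.2, 295.5, 294.0] col [112. 117. 124.] punch xy mm [ 568.4 -332.5] yaw - cost 0.063 r 658
clock 28.18 tcp [ 569.  -330.9   70.9] close dir 139.7 tilt [0.    0.001] w 33.5 F [ 0.1  0.3 -2.6] gf 60.4
```

Emit:
{"api": "drive_tool", "payload": {
  "increments": [
    [[-0.3, 1.2, 0], [0, 0, 0], 0],
    [[0, 0, -4], [0, 0, 0], 0],
    [[0, 0, -4], [0, 0, 0], 0],
    [[0, 0, 0], [0, 0, 0], 0]
  ]
}}

```text
clock: 28.52
eef_pos: [0.5677, -0.329, 0.0611]
tool_rot: [0.907, 0.42, -0.001, -0.002]
ft_force: [0.7, -1.0, -3.6]
grip_width: 0.0333
grasp_force: 60.4
```

Emit:
{"api": "drive_tool", "payload": {
  "increments": [
    [[0, 0, -4], [0, 0, 0], 0],
    [[0, 0, -4], [0, 0, 0], 0],
    [[0, 0, -1.5], [0, 0, 0], 0],
    [[0, 0, 0], [0, 0, 0], 0],
    [[0, 0, 0], [0, 0, 0], 0]
  ]
}}

```text
clock: 28.93
eef_pos: [0.5683, -0.3294, 0.0527]
tool_rot: [0.907, 0.42, -0.0, -0.001]
ft_force: [-0.1, -0.5, -3.0]
grip_width: 0.0336
grasp_force: 60.6
```

Emit:
{"api": "drive_tool", "payload": {
  "increments": [
    [[0, 0, -1], [0, 0, 0], 0],
    [[0, 0, 0], [0, 0, 0], 0]
  ]
}}

```text
clock: 29.1
eef_pos: [0.5685, -0.3295, 0.052]
tool_rot: [0.907, 0.42, 0.0, -0.0]
ft_force: [0.6, -0.9, -3.2]
grip_width: 0.0334
grasp_force: 60.6
```

Emit:
{"api": "drive_tool", "payload": {
  "increments": [
    [[0, 0, -0.8], [0, 0, 0], 0],
    [[0, 0, 0], [0, 0, 0], 0],
    [[0, 0, 0], [0, 0, 0], 0]
  ]
}}

```text
clock: 29.35
eef_pos: [0.5686, -0.3295, 0.0519]
tool_rot: [0.907, 0.42, 0.0, -0.0]
ft_force: [-2.3, 0.5, 3.8]
grip_width: 0.0334
grasp_force: 60.7
```

Emit:
{"api": "drive_tool", "payload": {
  "increments": [
    [[0, 0, -0.5], [0, 0, 0], 0],
    [[0, 0, 0], [0, 0, 0], 0]
  ]
}}

```text
clock: 29.52
eef_pos: [0.5686, -0.3295, 0.0519]
tool_rot: [0.907, 0.42, 0.0, -0.0]
ft_force: [-2.8, 2.6, 6.0]
grip_width: 0.0332
grasp_force: 61.0
```

The punch is standing on the blank. Releasing gradually, then backing off.

Emit:
{"api": "drive_tool", "payload": {
  "increments": [
    [[0, 0, 0], [0, 0, 0], 0.45],
    [[0, 0, 0], [0, 0, 0], 0.5],
    [[0, 0, 0], [0, 0, 0], 0.7],
    [[0, 0, 0], [0, 0, 0], 0.9],
    [[0, 0, 0], [0, 0, 0], 1],
    [[0, 0, 20], [0, 0, 0], 1],
    [[0, 0, 35], [0, 0, 0], 1],
    [[0, 0, 40], [0, 0, 0], 1]
  ]
}}

```text
clock: 30.18
eef_pos: [0.5665, -0.3284, 0.1433]
tool_rot: [0.907, 0.42, -0.002, -0.003]
ft_force: [0.6, -0.4, -0.8]
grip_width: 0.085
grasp_force: 0.0
```

Emit:
{"api": "drive_tool", "payload": {
  "increments": [
    [[-10, 10, 20], [0, 0, 0], 1],
    [[-20, 20, 10], [0, 0, 0], 1],
    [[-20, 20, 0], [0, 0, 0], 1],
    [[0, 0, 0], [0, 0, 0], 1],
    [[0, 0, 0], [0, 0, 0], 1],
    [[0, 0, 0], [0, 0, 0], 1]
  ]
}}

```text
clock: 30.68
eef_pos: [0.5189, -0.2797, 0.1758]
tool_rot: [0.907, 0.42, 0.0, -0.0]
ft_force: [0.3, -0.7, 0.5]
grip_width: 0.0851
grasp_force: 0.0
```

```bash
python3 -c "
from h import *
look(['punch'],z0=.030,save='w16');look(['holder'],z0=.03);look(['small_blank'])
p=camera('side')
for d in silhouettes('punch',p):
  print(d['conf'],d['bbox'])
  show('punch',*fit('punch',[(p,d['region'],0)],.03))"
```

```text
clock 30.73 tcp [ 519.2 -280.   175.7] close dir 139.7 tilt [0.001 0.001] w 85.4 F [ 0.3 -0.1 -0.2] gf 0.0
0.75 [309.0, 172.6, 356.7, 218.7] col [103. 107. 114.] punch xy mm [ 568.4 -330.6] yaw - cost 0.047 r 658
clock 30.83 tcp [ 519.2 -280.1  175.3] close dir 139.7 tilt [0.    0.001] w 85.2 F [0.4 0.1 0.2] gf 0.0
0.73 [300.2, 161.4, 347.0, 213.9] col [116. 121. 129.] holder xy mm [ 568.5 -330.6] yaw - cost 0.623 r 658
0.36 [309.9, 184.7, 317.4, 189.9] col [122.  91.  80.] holder xy mm [ 560.8 -318.1] yaw - cost 0.989 r 645
clock 30.93 tcp [ 518.9 -280.   175.1] close dir 139.7 tilt [-0.001  0.001] w 85.1 F [-0.4 -0.7 -0.3] gf 0.0
0.6 [251.2, 38.8, 274.3, 64.8] col [129.  83.  59.] small_blank xy mm [ 611.8 -184. ] yaw - cost 0.077 r 639
0.6 [272.6, 138.1, 290.5, 150.9]
punch xy mm [ 570.7 -335.6] yaw - cost 0.232 r 662
0.41 [263.4, 151.0, 300.8, 174.9]
punch xy mm [ 504.9 -248.4] yaw - cost 0.707 r 563
```

```bash
python3 -c "
from workcell import *
print(job_done())"
```

```text
the job is handed in; nothing more can be done
None
```

I built the stack in the order asked (die, large blank, ring, punch) and handed it in at about 31 s. By camera the blank and punch sit within about 1.5 mm of the die's centre, the ring went down at the same spot, and the small blank is where it lay. I viewed 16 pictures against the limit of 14, so the final punch check was by measurement only.

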